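# Put the desk things back into the organiser

## Task

Desk things have strayed onto the prep counter. Put the stapler in the wide trough, the marker in the narrow trough, the glue stick upright in the round cup and the earbud case in the square dish of the organiser tray, each set down gently, right way up and fully down on the floor of its insert, stapler and marker along their troughs, either way round. Leave the salt shaker and the probe thermometer, which only look similar, where they are.

Things in the scene. Friction and masses are not known exactly. Their poses are not given: they have to be found in the camera images.
- stapler: Black desk stapler, 36 wide (its x) x 150 long (its y) x 46 mm high, 0.22 kg, lying on its base on the counter. Origin: centre of its underside; z up. The upper arm is fixed, 28 mm wide, from 22 to 46 mm height over its length: grip it there across x; its base is 36 mm wide.
- marker: Black marker pen with a pale band, lying on the counter, 18 mm thick, 132 mm long along its y, 20 g. Origin: middle of its underside as it lies (on its surface, so it turns with it if it rolls). Grip across x.
- glue_stick: Glue stick standing upright: black cylinder with red bands, 34 mm diameter, 86 mm high, no narrower at the top, 45 g. Origin: centre of its underside; z up.
- earbud_case: Small white earbud case, closed, 46 (its x) x 60 (its y) x 22 mm high, rounded, lying flat. Origin: centre of its underside; z up. Grip across x.
- wide_trough: Grey plastic trough, the wider of the two, for the stapler: inside 172 mm (its x) x 60 mm (its y), outside 182 x 70. Origin: centre of its underside, 4 mm above the counter; inner floor at z = 3 mm, walls 12 mm above that floor, lowered to 6 mm over the middle 80 mm of the long sides. Fixed; stands with the others on a wooden tray (200 x 236 mm, rim 10 mm); their places vary.
- narrow_trough: Grey plastic trough, the narrower, for the marker: inside 150 mm (its x) x 34 mm (its y), outside 160 x 44. Origin: centre of its underside, 4 mm above the counter; inner floor at z = 3 mm, walls 12 mm above that floor, lowered to 5 mm over the middle 80 mm of the long sides. Fixed; stands with the others on a wooden tray (200 x 236 mm, rim 10 mm); their places vary.
- round_cup: Grey round cup for the glue stick, on a thin 84 mm square foot: inside 56 mm diameter, outside 64. Origin: centre of its underside, 4 mm above the counter; inner floor at z = 3 mm, rim at z = 39 mm. Fixed; stands with the others on a wooden tray (200 x 236 mm, rim 10 mm); their places vary.
- square_dish: Grey shallow square dish for the earbud case: inside 80 x 80 mm, outside 88 x 88. Origin: centre of its underside, 4 mm above the counter; inner floor at z = 3 mm, rim at z = 10 mm. Fixed; stands with the others on a wooden tray (200 x 236 mm, rim 10 mm); their places vary.
- salt_shaker: Salt shaker standing upright: clear body, grey-white perforated top, 44 mm diameter, 90 mm high. Origin: centre of its underside. Not a desk thing: stays.
- probe_thermometer: Probe thermometer lying on the counter: a white body 26 x 62 x 14 mm at its +y end, with a thin 4 mm steel probe to its -y end, 176 mm long in all. Origin: middle of the length at the underside. Not a desk thing: stays.
Things that resemble listed ones, but are neither listed nor needed, are in the scene too. Leave any orange or turquoise look-alike of the earbud_case alone.

How it is judged:
At the end, for the whole second after the job is handed in: Each at rest on its insert's floor: stapler (16 mm along, 18 across, 0.25 rad), marker level (16 mm along, 20 across, 0.2 rad), glue stick (14 mm), earbud case (22 mm), these upright or right way up within 0.12 rad. Salt shaker and thermometer within 3 cm of their starts (x of stapler in the frame of wide_trough between -0.016 and 0.016 m and y of stapler in the frame of wide_trough between -0.018 and 0.018 m and z of stapler in the frame of wide_trough between -0.001 and 0.009 m and linear speed of each of stapler, marker, glue_stick, earbud_case below 0.02 m/s and angle between each of stapler, glue_stick, earbud_case's own z axis and vertical below 0.12 rad and angle between the y axis of stapler and the x axis of wide_trough, either way round below 0.25 rad and x of marker in the frame of narrow_trough between -0.016 and 0.016 m and y of marker in the frame of narrow_trough between -0.02 and 0.02 m and z of marker in the frame of narrow_trough between -0.001 and 0.023 m and angle between marker's own y axis and vertical between 1.49 and 1.65 rad and angle between the y axis of marker and the x axis of narrow_trough, either way round below 0.2 rad and x of glue_stick in the frame of round_cup between -0.014 and 0.014 m and y of glue_stick in the frame of round_cup between -0.014 and 0.014 m and z of glue_stick in the frame of round_cup between -0.001 and 0.008 m and x of earbud_case in the frame of square_dish between -0.022 and 0.022 m and y of earbud_case in the frame of square_dish between -0.022 and 0.022 m and z of earbud_case in the frame of square_dish between -0.001 and 0.008 m and distance of each of salt_shaker, probe_thermometer from where it was at the start of the episode below 0.03 m); the robot touches nothing.
It fails at once if one of the four desk things is dropped or thrown (falls freely from more than about 3 cm) ((linear speed of stapler above 0.75 m/s and contact force between stapler and the fingers below 0.01 N) or (linear speed of marker above 0.75 m/s and contact force between marker and the fingers below 0.01 N) or (linear speed of glue_stick above 0.75 m/s and contact force between glue_stick and the fingers below 0.01 N) or (linear speed of earbud_case above 0.75 m/s and contact force between earbud_case and the fingers below 0.01 N)).
It fails at once if the salt shaker is moved by more than 3 cm (distance of salt_shaker from where it was at the start of the episode above 0.03 m).
It fails at once if the probe thermometer is moved by more than 3 cm (distance of probe_thermometer from where it was at the start of the episode above 0.03 m).
It also fails if it takes over 106 s, if anything falls off the work surface, if the arm or the gripper's body presses on something with over 40 N, if the wrist force passes 120 N, or if a joint passes its speed limit or range.

## Robot

A 7-joint arm with a two-finger parallel gripper is mounted at the origin on a cart in front of the work surface, level with it; the furniture and walls round the work are solid. World frame = base frame: x ahead of the robot, y to its left, z up, the work surface at z = 0. Lengths are in m, angles in rad, forces in N, time in s.
With the tool pointing down it reaches from about 0.425 to 0.875 m from the base axis. Payload 4.7 kg.
Tool frame: the origin (TCP) lies midway between the tips of the shut fingers; the grasp point (between the pads) lies 19 mm behind it; z points along the fingers, y is the line along which they close (so a half turn about z gives the same grasp; the last joint's range is limited). The gripper opens to 87 mm and grips with 3 to 60 N. Pads are 19 mm wide; open, the fingers measure 117 mm over their backs; the gripper's body (75 mm by 190 mm) begins 51 mm behind the grasp point.
Start: joints at [1.332, 0.321, -0.07, 1.45, 0.023, 1.371, -0.057], TCP at [0.163, -0.629, 0.223] pointing down, gripper open.
Joint ranges: [-2.86, 2.86], [-0.3, 2.09], [-1.38, 1.24], [0.06, 2.45], [-1.56, 4.7], [0.09, 2.05], [-2.69, 2.69]. Speed limits (rad/s): [2.57, 2.57, 3.14, 3.14, 3.14, 3.14, 3.14].

## Interface

Orientations are given as a rotation vector (axis times angle).
In Python, from bench import ctrl gives the robot as it stands. The module is installed in compiled form; this text tells all that it offers.
- The arm moves only by the shell command python3 -m handwheel 'ROWS' [FORCE]. ROWS is JSON, a list of rows, each a list of 7 numbers: the finger opening in m, from 0 to 0.087, then the shift along the tool's x, y, z in m, then the turn, a rotation vector about the tool's x, y, z in degrees. A call has 1 to 12 rows; each row shifts and turns the commanded pose from where the row before left it, along the tool's axes as they then stand; what a row does not reach is not made up. A row lasts 1/8 s, in which the tool goes at most 62.5 mm and 10.7 degrees, less where a joint would pass 70% of its speed; a pose out of reach is approached as far as the arm can. A call is refused whole if a number of a shift passes 0.0625 or a number of a turn 10.7, either way. A call with a gripper value outside its range is refused whole. The fingers move at their own pace and stop on an object; FORCE is the grip in N (left out, the last holds). Time passes only in rows, so rows that do not move let the fingers close. It gives the time, the measured TCP pose, the force, the opening and the grip force at its end, in the units of the state.
- ctrl.get_state(): the state, without advancing time (a new reading comes with each control period).
- ctrl.get_image(name): name is "scene" or "top" or "wrist"; returns (picture, depth): 480x640x3 uint8, blue, green, red; 480x640 float32, m along the optical axis (not along the pixel's ray), 0 where there is no reading.
- ctrl.camera_info(name): a dict with "intrinsics" (3x3 intrinsics, pixels), "R" (3x3) and "t" (3): a world point X has camera coordinates R X + t. Camera axes: x right, y down, z forward; pixel columns grow to the right and rows downward; lengths in m; the calibration is good to about 2 mm. A picture is of the moment at which its call begins: read the wrist's pose just before it. camera_info takes no time and is no camera call; for the wrist camera it gives the pose at the moment of the call.
- ctrl.close_job(): hands the job in; it is judged then, once.
The state is a dict: "time": time; "joint_positions": joint angles; "qd": joint speeds; "joint_torque": joint torques, N m; "position": TCP position; "tool_rot": TCP orientation; "ft_force": force on the tool from outside, world axes, zero at the start; "torque": the same for the moment, N m; "grip_width": opening from 0.0 (shut) to 1.0 (fully open); "grip_force": force on a finger pad.
Only numpy, scipy, OpenCV 4.12 (cv2) and the standard library are available. Lean on these libraries where they do the work, as an engineer would, in place of code of your own. Each camera call takes 0.05 s, during which the arm holds its last target. There are 200 camera calls.

## Working session

There is one attempt and no reset: what is moved stays moved. The work goes in short steps, Python scripts to look and compute and a shell command to move; the robot and the scene stay as the last step left them, time stands still between calls to the robot, and variables do not carry over. Pictures are saved under pics/ and viewed, at most 14 in all, crops included, and the job is handed in when it is done.

```bash
mkdir -p pics; cat > h.py <<'E'
import numpy as np, cv2
from bench import ctrl
from scipy.spatial.transform import Rotation as R
def cam(n):
    i=ctrl.camera_info(n); return np.array(i["intrinsics"]),np.array(i["R"]),np.array(i["t"])
def cast(c,uv,z):
    K,Rm,t=c; o=-Rm.T@t
    d=Rm.T@np.linalg.solve(K,np.array([uv[0],uv[1],1.]))
    return o+d*(z-o[2])/d[2]
def points(c,depth):
    K,Rm,t=c; v,u=np.mgrid[0:480,0:640]
    p=np.stack([(u-K[0,2])/K[0,0]*depth,(v-K[1,2])/K[1,1]*depth,depth],-1)
    return (p-t)@Rm
E
python3 - <<'E'
from h import *
for n in("top","scene"):
    im,d=ctrl.get_image(n); cv2.imwrite(f"pics/{n}0.png",im); np.savez(f"{n}0.npz",im=im,d=d)
    K,Rm,t=cam(n); print(n,K[0],(-Rm.T@t).round(3),Rm.round(2).tolist())
s=ctrl.get_state(); print(s["time"],s["position"],s["tool_rot"],s["grip_width"])
K,Rm,t=cam("wrist"); T=R.from_rotvec(s["tool_rot"]).as_matrix()
print("T",T.round(3).tolist(),"cam in tool",T.T@(-Rm.T@t-s["position"]),(Rm@T).round(3).tolist(),K[0])
E
```

```text
top [451.93240374   0.         315.84657869] [ 0.409 -0.112  1.164] [[-0.03, -1.0, -0.01], [-1.0, 0.03, -0.06], [0.06, 0.01, -1.0]]
scene [622.59068098   0.         323.86136018] [-0.762 -0.86   0.822] [[0.51, -0.86, -0.03], [-0.42, -0.22, -0.88], [0.75, 0.46, -0.47]]
0.1 [ 0.16238673 -0.62887705  0.22157524] [-3.11484475e+00 -3.95877546e-01  5.19670860e-04] 1.0012546485631235
T [[0.968, 0.25, -0.001], [0.25, -0.968, 0.002], [-0.0, -0.002, -1.0]] cam in tool [ 8.27740195e-02 -1.30759721e-05 -1.61982736e-01] [[-0.001, 1.0, -0.0], [-0.955, -0.001, -0.296], [-0.296, 0.0, 0.955]] [391.56628625   0.         316.01499412]
```

View pics/top0.png

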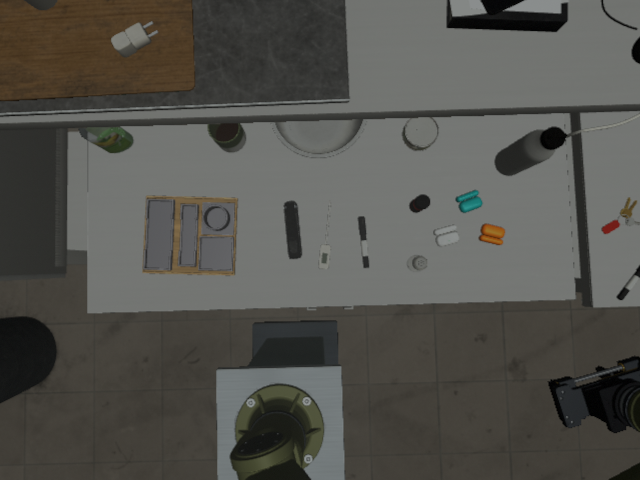

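View pics/scene0.png

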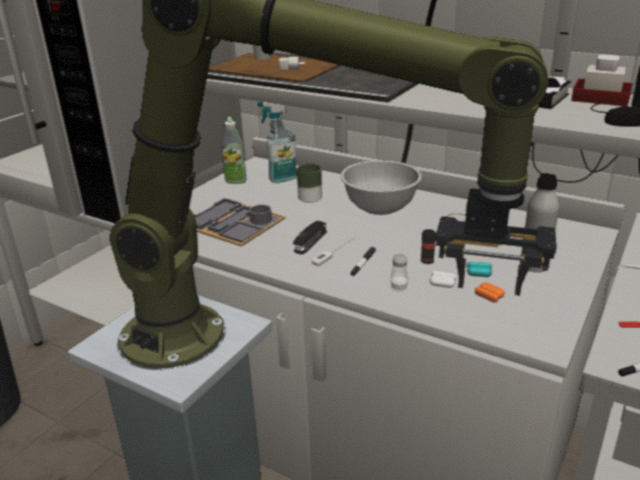

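The top view shows the tray at (191,235), stapler (292,230), thermometer (326,235), marker (364,242), glue stick (420,203), white case (446,236) and shaker (418,263). The turquoise and orange look-alikes are at (469,202) and (492,234). The scene view agrees with this, and there is a raised shelf behind the counter.

```bash
cat > m.py <<'E'
from h import *
z=np.load("top0.npz"); im,d=z["im"],z["d"]; c=cam("top"); P=points(c,d)
print("counter z",np.median(P[280:300,150:550,2]), "shelf", P[60,250],P[105,250], P[60,420],"bottle",P[140,550])
hsv=cv2.cvtColor(im,cv2.COLOR_BGR2HSV); print(im[280,300],im[230,440:454:3].tolist())
roi=np.zeros((480,640),np.uint8); roi[150:295,95:560]=1
bg=cv2.medianBlur(im,51).astype(int); 
m=((np.abs(im.astype(int)-bg).max(2)>18)*roi).astype(np.uint8)
m[180:285,140:242]=0
m=cv2.morphologyEx(m,cv2.MORPH_CLOSE,np.ones((3,3)))
cs,_=cv2.findContours(m,cv2.RETR_EXTERNAL,cv2.CHAIN_APPROX_NONE)
for k in cs:
    if cv2.contourArea(k)<30: continue
    mk=np.zeros_like(m); cv2.drawContours(mk,[k],-1,1,-1); 
    zs=P[...,2][(mk>0)&(d>0)]; h=np.percentile(zs,90)
    r=cv2.minAreaRect(k); w=np.array([cast(c,p,h) for p in cv2.boxPoints(r)])
    e1,e2=w[1]-w[0],w[2]-w[1]; L=e1 if np.hypot(*e1[:2])>np.hypot(*e2[:2]) else e2
    print(np.round(r[0]),"z90 %.3f"%h,"ctr",w.mean(0).round(4)[:2],"size",np.hypot(*e1[:2]).round(3),np.hypot(*e2[:2]).round(3),"ang %.1f"%(np.degrees(np.arctan2(L[1],L[0]))%180))
s=P[180:285,140:242,2]; cv2.imwrite("pics/tray.png",cv2.resize(im[180:285,135:247],None,fx=5,fy=5,interpolation=cv2.INTER_CUBIC))
E
python3 m.py
```

```text
counter z -0.0009966000283931403 shelf [0.78062821 0.00378588 0.36743294] [0.70089119 0.00684372 0.35758095] [ 0.77742855 -0.30742263  0.35247685] bottle [ 0.65114557 -0.59772038  0.23552507]
[115 118 116] [[137, 139, 135], [138, 140, 136], [139, 141, 138], [137, 139, 135], [128, 132, 129]]
[418. 262.] z90 0.088 ctr [ 0.4045 -0.3463] size 0.036 0.036 ang 88.4
[324. 258.] z90 0.016 ctr [ 0.4237 -0.1245] size 0.013 0.023 ang 178.3
[365. 256.] z90 0.015 ctr [ 0.4246 -0.2264] size 0.017 0.057 ang 4.3
[445. 235.] z90 0.022 ctr [ 0.4727 -0.4312] size 0.059 0.042 ang 104.3
[492. 234.] z90 0.021 ctr [ 0.4717 -0.5482] size 0.048 0.062 ang 74.1
[362. 229.] z90 0.019 ctr [ 0.4927 -0.2217] size 0.02 0.069 ang 3.7
[292. 229.] z90 0.045 ctr [ 0.496  -0.0458] size 0.036 0.146 ang 3.8
[419. 203.] z90 0.086 ctr [ 0.5467 -0.3541] size 0.054 0.036 ang 114.9
[469. 201.] z90 0.021 ctr [ 0.5558 -0.4945] size 0.063 0.048 ang 108.9
[526. 162.] z90 0.151 ctr [ 0.6233 -0.5858] size 0.147 0.057 ang 88.2
[115. 152.] z90 0.032 ctr [0.7086 0.4015] size 0.051 0.008 ang 88.2
```

View pics/tray.png

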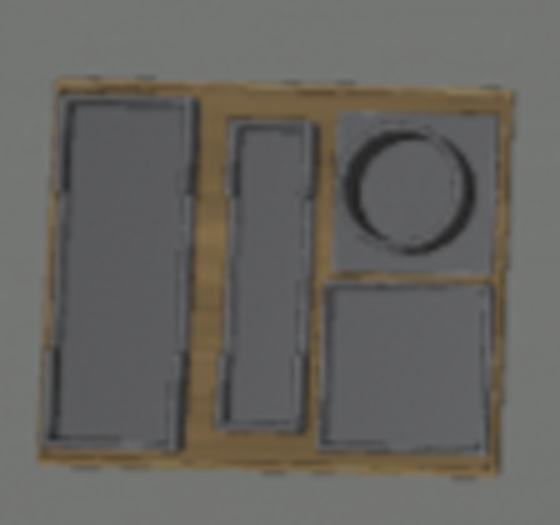

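```bash
cat >> h.py <<'E'
def plan(x,y,z,psi):
    "translate first (tool axes now), then turn about tool z; also residual tilt"
    s=ctrl.get_state(); T=R.from_rotvec(s["tool_rot"])
    d=T.inv().apply(np.array([x,y,z])-s["position"])
    p=np.radians(psi); c,q=np.cos(p),np.sin(p)
    G=R.from_matrix([[c,q,0],[q,-c,0],[0,0,-1]])
    rv=np.degrees((T.inv()*G).as_rotvec())
    print("t %.1f pos"%s["time"],s["position"].round(4),"| shift mm",(d*1e3).round(1),"rows>=",int(np.ceil(np.linalg.norm(d)/.055)),"| turn deg",rv.round(1),"grip",round(float(s["grip_width"]),3),round(float(s["grip_force"]),1),"F",np.round(s["ft_force"],1))
E
python3 - <<'E'
from h import *
c=cam("top")
def px(a): return np.array(a)/5+[135,180]-.4
def quad(n,q,z):
    w=np.array([cast(c,px(p),z)[:2] for p in q]); l=(w[3]-w[0]+w[2]-w[1])/2; l2=w[1]-w[0]
    print(n,w.mean(0).round(4),"len %.3f wid %.3f ang %.1f"%(np.hypot(*l),np.hypot(*l2),np.degrees(np.arctan2(l[1],l[0]))%180))
quad("wide",[(62,97),(198,97),(183,450),(43,443)],.019)
quad("narrow",[(230,120),(318,122),(305,432),(216,430)],.019)
quad("dish",[(327,282),(495,285),(488,455),(317,450)],.014)
print("cup",cast(c,px((409,192)),.043))
plan(.46,-.40,.25,104)
E
```

```text
wide [0.496  0.2953] len 0.179 wid 0.070 ang 176.8
narrow [0.4916 0.221 ] len 0.158 wid 0.045 ang 176.9
dish [0.4427 0.1517] len 0.086 wid 0.086 ang 176.3
cup [0.52951513 0.1426314  0.043     ]
t 0.1 pos [ 0.1624 -0.6289  0.2216] | shift mm [ 345.4 -147.2  -28.2] rows>= 7 | turn deg [ -0.1  -0.1 -89.5] grip 1.001 0.0 F [-0.1 -0.1  0.1]
```

```bash
python3 -m handwheel '[[0.087,0.043,-0.018,-0.0035,0,0,0],[0.087,0.043,-0.018,-0.0035,0,0,0],[0.087,0.043,-0.018,-0.0035,0,0,0],[0.087,0.043,-0.018,-0.0035,0,0,0],[0.087,0.043,-0.018,-0.0035,0,0,0],[0.087,0.043,-0.018,-0.0035,0,0,0],[0.087,0.043,-0.018,-0.0035,0,0,0],[0.087,0.043,-0.018,-0.0035,0,0,0],[0.087,0,0,0,0,0,-10],[0.087,0,0,0,0,0,-10],[0.087,0,0,0,0,0,-10],[0.087,0,0,0,0,0,-10]]' 30
python3 -m handwheel '[[0.087,0,0,0,0,0,-10],[0.087,0,0,0,0,0,-10],[0.087,0,0,0,0,0,-10],[0.087,0,0,0,0,0,-10],[0.087,0,0,0,0,0,-9.5],[0.087,0,0,0,0,0,0],[0.087,0,0,0,0,0,0]]'
cat > snap.py <<'E'
import sys
from h import *
n=sys.argv[1]; c=cam("wrist"); im,d=ctrl.get_image("wrist"); cv2.imwrite(f"pics/{n}.png",im); np.savez(n+".npz",im=im,d=d,K=c[0],R=c[1],t=c[2]); plan(.46,-.4,.25,104)
E
python3 snap.py w1
```

```text
time: 1.6
position: [0.4594, -0.4037, 0.2499]
tool_rot: [-2.788, -1.446, 0.001]
ft_force: [0.4, -0.0, -0.1]
grip_width: 0.999
grip_force: 0.0
time: 2.48
position: [0.4595, -0.4039, 0.2503]
tool_rot: [-1.938, -2.472, 0.0]
ft_force: [-1.0, -0.3, 0.1]
grip_width: 0.999
grip_force: 0.0
t 2.5 pos [ 0.4595 -0.4038  0.2503] | shift mm [3.6 1.4 0.3] rows>= 1 | turn deg [-0.  -0.  -0.1] grip 1.0 0.0 F [-0.2 -0.1  0.8]
```

View pics/w1.png

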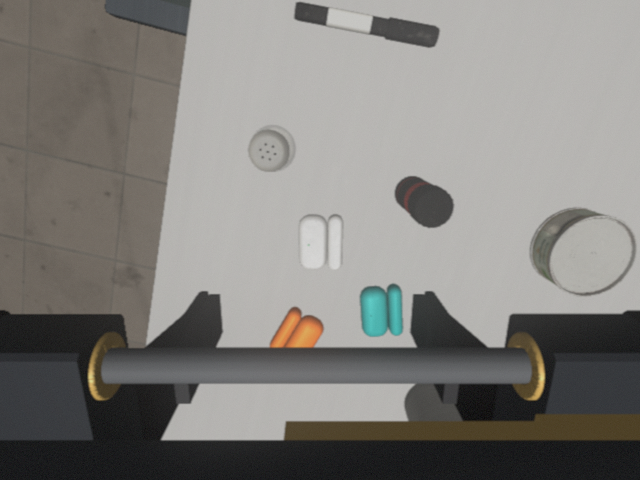

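The wrist view shows the white case at (321,241) with its long side vertical, the glue-stick top at (429,205), the marker at (367,24) and the shaker at (270,150).

```bash
cat > m1.py <<'E'
from h import *
z=np.load("w1.npz"); im=z["im"]; c=(z["K"],z["R"],z["t"]); ct=cam("top"); P=points(c,z["d"])
def tri(uw,ut):
    A=[];b=[]
    for (K,Rm,t),u in((c,uw),(ct,ut)):
        o=-Rm.T@t; d=Rm.T@np.linalg.solve(K,[*u,1.]); d/=np.linalg.norm(d); M=np.eye(3)-np.outer(d,d); A.append(M); b.append(M@o)
    return np.linalg.lstsq(np.vstack(A),np.hstack(b),rcond=None)[0]
g=cv2.cvtColor(im,cv2.COLOR_BGR2GRAY)
def rect(mask,u0,u1,v0,v1,h,name):
    m=np.zeros_like(g); m[v0:v1,u0:u1]=mask[v0:v1,u0:u1]
    pts=np.argwhere(m>0)[:,::-1].astype(np.float32)
    w=np.array([cast(c,p,h)[:2] for p in pts],np.float32)
    r=cv2.minAreaRect(w); b=cv2.boxPoints(r); e1,e2=b[1]-b[0],b[2]-b[1]; L=e1 if np.hypot(*e1)>np.hypot(*e2) else e2
    print(name,np.round(r[0],4),np.round(r[1],4),"ang %.1f"%(np.degrees(np.arctan2(L[1],L[0]))%180),"px",cv2.minAreaRect(pts)[0],"depth z90 %.4f"%np.percentile(P[...,2][m>0],90))
S=im.astype(int); print(g[241,310],g[225,280],g[260,334])
rect((g>g[225,280]+14).astype(np.uint8),290,352,205,278,.011,"case")
dark=(g<80).astype(np.uint8)
band=((g>g[60,367]+10)|(g<90)).astype(np.uint8)
rect(dark,285,450,0,52,.009,"marker")
# glue top: depth points near .086
m=(abs(P[...,2]-.086)<.004); m[:, :390]=0; m[:,460:]=0; m[:170]=0;m[240:]=0
q=P[m]; print("glue top",np.median(q,0), (q.min(0)+q.max(0))/2)
print("tri case",tri((321,241),(446,235.5)),"glue",tri((429,205),(419.5,202)))
E
python3 m1.py
```

```text
206 182 209
case [ 0.4743 -0.4409] [0.0412 0.0537] ang 103.8 px (320.0, 244.0) depth z90 0.0220
marker [ 0.4648 -0.2265] [0.1315 0.0168] ang 4.2 px (365.9717712402344, 23.791955947875977) depth z90 0.0183
glue top [ 0.55336585 -0.36455876  0.08533414] [ 0.55371899 -0.36503957  0.08516071]
tri case [ 0.46473533 -0.40447374  0.1248113 ] glue [ 0.55307292 -0.36255873  0.06781366]
```

```bash
cat >> m1.py <<'E'
print("--")
zt=np.load("top0.npz"); Pt=points(ct,zt["d"])
for n,Q in(("wrist",P),("top",Pt)):
    for nm,cx,cy,r,lo in(("case",.473,-.437,.05,.010),("orange",.472,-.548,.045,.01),("turq",.556,-.4945,.045,.01),("glue",.55,-.36,.04,.075),("salt",.405,-.346,.04,.08)):
        q=Q[(np.hypot(Q[...,0]-cx,Q[...,1]-cy)<r)&(Q[...,2]>lo)&(Q[...,2]<.1)]
        if len(q)<20: print(n,nm,len(q)); continue
        R_=cv2.minAreaRect(q[:,:2].astype(np.float32)); print(n,nm,np.round(R_[0],4),np.round(R_[1],3),round(R_[2],1),"zmax %.3f"%np.percentile(q[:,2],95),len(q))
E
python3 m1.py | sed -n '/--/,$p'
```

```text
--
wrist case [ 0.4739 -0.4369] [0.046 0.059] 13.5 zmax 0.022 2190
wrist orange [ 0.4753 -0.5507] [0.055 0.045] 74.1 zmax 0.022 1443
wrist turq [ 0.5599 -0.4994] [0.046 0.06 ] 19.0 zmax 0.022 1920
wrist glue [ 0.5535 -0.3648] [0.034 0.035] 9.6 zmax 0.087 1365
wrist salt [ 0.4073 -0.3526] [0.031 0.031] 57.6 zmax 0.089 1156
top case [ 0.4716 -0.4352] [0.046 0.059] 13.6 zmax 0.023 393
top orange [ 0.4724 -0.5509] [0.06  0.046] 73.9 zmax 0.023 401
top turq [ 0.5574 -0.497 ] [0.046 0.059] 18.9 zmax 0.022 389
top glue [ 0.5519 -0.3628] [0.033 0.034] 82.5 zmax 0.087 175
top salt [ 0.4048 -0.3511] [0.029 0.031] 70.2 zmax 0.089 124
```

```bash
python3 -c "
from h import *
plan(.4747,-.442,.006,103.5)"
```

```text
t 2.5 pos [ 0.4595 -0.4038  0.2503] | shift mm [-40.8   5.7 244.3] rows>= 5 | turn deg [-0.  -0.   0.4] grip 1.0 0.0 F [-0.2 -0.1  0.8]
```

```bash
python3 -m handwheel '[[0.08,-0.041,0.006,0.03,0,0,0.4],[0.08,0,0,0.06,0,0,0],[0.08,0,0,0.06,0,0,0],[0.08,0,0,0.05,0,0,0],[0.08,0,0,0.03,0,0,0],[0.08,0,0,0.014,0,0,0],[0.08,0,0,0,0,0,0],[0.08,0,0,0,0,0,0],[0.03,0,0,0,0,0,0],[0.03,0,0,0,0,0,0],[0.03,0,0,0,0,0,0],[0.03,0,0,0,0,0,0]]' 15
python3 -c "
from h import *
plan(.4747,-.442,.006,103.5)"
```

```text
time: 4.03
position: [0.4753, -0.4423, 0.0067]
tool_rot: [1.943, 2.468, -0.0]
ft_force: [-2.1, 0.5, 0.6]
grip_width: 0.552
grip_force: 0.4
t 4.0 pos [ 0.4753 -0.4423  0.0067] | shift mm [ 0.4 -0.5  0.7] rows>= 1 | turn deg [-0.   0.   0.1] grip 0.552 0.4 F [-2.1  0.5  0.6]
```

```bash
python3 -m handwheel '[[0.03,0,0,0,0,0,0],[0.03,0,0,0,0,0,0],[0.03,0,0,0,0,0,0],[0.03,0,0,-0.02,0,0,0],[0.03,0,0,-0.04,0,0,0],[0.03,0,0,-0.06,0,0,0],[0.03,0,0,-0.06,0,0,0],[0.03,0,0,-0.06,0,0,0]]'
python3 -c "
from h import *
plan(.455,.14,.23,86.6)"
```

```text
time: 5.03
position: [0.4754, -0.4418, 0.25]
tool_rot: [1.941, 2.468, -0.0]
ft_force: [0.9, -1.0, -0.2]
grip_width: 0.524
grip_force: 15.0
t 5.0 pos [ 0.4754 -0.4418  0.25  ] | shift mm [570.3 117.1  19.4] rows>= 11 | turn deg [ 0.1  0.1 17. ] grip 0.524 15.0 F [ 0.9 -1.  -0.2]
```

```bash
python3 -m handwheel '[[0.03,0.0475,0.01,0,0,0,0],[0.03,0.0475,0.01,0,0,0,0],[0.03,0.0475,0.01,0,0,0,0],[0.03,0.0475,0.01,0,0,0,0],[0.03,0.0475,0.01,0,0,0,0],[0.03,0.0475,0.01,0,0,0,0],[0.03,0.0475,0.01,0,0,0,0],[0.03,0.0475,0.01,0,0,0,0],[0.03,0.0475,0.01,0,0,0,0],[0.03,0.0475,0.01,0,0,0,0],[0.03,0.0475,0.01,0,0,0,0],[0.03,0.0475,0.01,0,0,0,0]]'
python3 -m handwheel '[[0.03,0,0,0,0,0,8.5],[0.03,0,0,0,0,0,8.5],[0.03,0,0,0,0,0,0],[0.03,0,0,0,0,0,0]]'
python3 snap.py w2
```

```text
time: 6.52
position: [0.4578, 0.142, 0.2477]
tool_rot: [1.941, 2.467, 0.0]
ft_force: [1.6, 0.2, -0.6]
grip_width: 0.527
grip_force: 15.0
time: 7.02
position: [0.4581, 0.1401, 0.247]
tool_rot: [2.283, 2.156, 0.0]
ft_force: [0.1, 0.3, -1.0]
grip_width: 0.526
grip_force: 15.0
t 7.1 pos [0.4581 0.14   0.2468] | shift mm [-539.    33.1   -2.9] rows>= 10 | turn deg [  0.    0.  -17.3] grip 0.523 15.0 F [-0.4  0.5 -0.5]
```

View pics/w2.png

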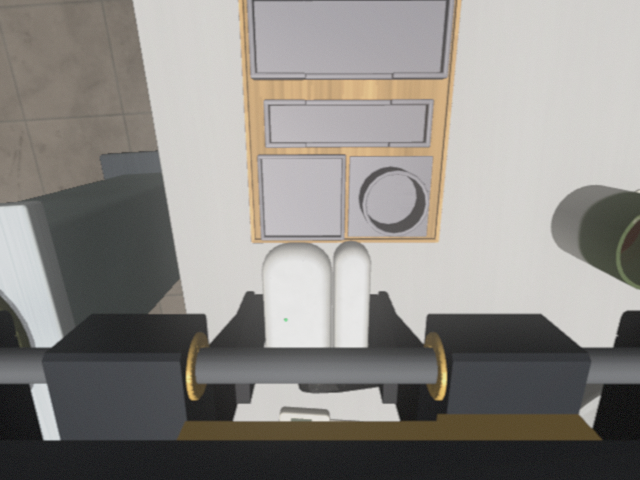

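The tray is seen with the narrow trough at (350,122), the dish at (302,197) and the cup rim at (395,201). The case is held level below them.

```bash
cat > m2.py <<'E'
from h import *
z=np.load("w2.npz"); c=(z["K"],z["R"],z["t"]); P=points(c,z["d"]); ct=cam("top"); Pt=points(ct,np.load("top0.npz")["d"])
def quad(n,q,h):
    w=np.array([cast(c,p,h)[:2] for p in q]); l=w[1]-w[0]+w[2]-w[3]; s=w[3]-w[0]
    print(n,w.mean(0).round(4),"len %.3f wid %.3f ang %.1f"%(np.hypot(*l)/2,np.hypot(*s),np.degrees(np.arctan2(l[1],l[0]))))
quad("narrow",[(264,99),(434,99),(432,147),(266,147)],.019)
quad("dish",[(259,156),(345,155),(346,239),(263,240)],.014)
# floors & rims by depth
for n,Q in(("w",P),("t",Pt)):
  def med(x,y,r=.012):
    k=np.hypot(Q[...,0]-x,Q[...,1]-y)<r; return np.round(np.median(Q[k],0),4) if k.any() else None
  print(n,"floors narrow",med(.49,.221),"dish",med(.443,.152),"cup",med(.53,.143),"wide",med(.496,.295))
  q=Q[(np.hypot(Q[...,0]-.53,Q[...,1]-.143)<.05)&(abs(Q[...,2]-.043)<.005)]
  if len(q)>5:(x,r)=cv2.minEnclosingCircle(q[:,:2].astype(np.float32)); print("cup rim",np.round(x,4),round(r,4),"z",np.median(q[:,2]),len(q))
  for nm,x,y,rx,ry,lo,hi in(("narrow",.4916,.221,.09,.03,.0145,.024),("wide",.496,.295,.1,.042,.0155,.024)):
    k=(abs(Q[...,0]-x)<rx)&(abs(Q[...,1]-y)<ry)&(Q[...,2]>lo)&(Q[...,2]<hi); q=Q[k][:,:2].astype(np.float32)
    if len(q)>20: a=cv2.minAreaRect(q); print(nm,np.round(a[0],4),np.round(a[1],3),round(a[2],1),len(q))
  # case in gripper
print("held z min",np.percentile(P[(np.arange(480)[:,None]>250)&(np.arange(480)[:,None]<300)&(np.arange(640)>275)&(np.arange(640)<320)],50,axis=0))
E
python3 m2.py
```

```text
narrow [0.4956 0.2222] len 0.159 wid 0.043 ang -3.3
dish [0.4471 0.1518] len 0.086 wid 0.086 ang -2.6
w floors narrow [0.49   0.221  0.0069] dish [0.4388 0.1515 0.2616] cup [0.5382 0.1446 0.3222] wide [0.4959 0.2953 0.0069]
cup rim [0.5357 0.1469] 0.0319 z 0.04256709774848223 936
narrow [0.4902 0.2196] [0.057 0.17 ] 89.9 1474
wide [0.4988 0.2935] [0.063 0.182] 86.7 1557
t floors narrow [0.4901 0.2208 0.0065] dish [0.4432 0.1523 0.0064] cup [0.5306 0.144  0.0063] wide [0.4963 0.2949 0.0068]
cup rim [0.5334 0.1484] 0.0319 z 0.041931589210679535 127
narrow [0.4874 0.2195] [0.059 0.166] 88.5 211
wide [0.4967 0.2982] [0.072 0.182] 86.9 238
held z min [0.4529568 0.1651237 0.2609975]
```

```bash
python3 -c "
from h import *
plan(.4446,.146,.0155,86.8)"
```

```text
t 7.1 pos [0.4581 0.14   0.2468] | shift mm [  5.3 -13.9 231.3] rows>= 5 | turn deg [ 0.   0.  -0.1] grip 0.523 15.0 F [-0.4  0.5 -0.5]
```

```bash
python3 -m handwheel '[[0.03,0.0053,-0.014,0.02,0,0,0],[0.03,0,0,0.05,0,0,0],[0.03,0,0,0.05,0,0,0],[0.03,0,0,0.04,0,0,0],[0.03,0,0,0.03,0,0,0],[0.03,0,0,0.02,0,0,0],[0.03,0,0,0.01,0,0,0],[0.03,0,0,0.006,0,0,0],[0.03,0,0,0.004,0,0,0],[0.03,0,0,0,0,0,0]]'
python3 -c "
from h import *
plan(.4446,.146,.0150,86.8)"
```

```text
time: 8.32
position: [0.4447, 0.1461, 0.0168]
tool_rot: [2.286, 2.154, 0.0]
ft_force: [0.6, 0.6, -0.8]
grip_width: 0.522
grip_force: 15.0
t 8.3 pos [0.4447 0.1461 0.0168] | shift mm [-0.1 -0.1  1.8] rows>= 1 | turn deg [ 0.   0.  -0.2] grip 0.522 15.0 F [ 0.6  0.6 -0.8]
```

```bash
python3 -m handwheel '[[0.03,0,0,0.002,0,0,0],[0.03,0,0,0,0,0,0],[0.048,0,0,0,0,0,0],[0.056,0,0,0,0,0,0],[0.056,0,0,0,0,0,0],[0.056,0,0,-0.01,0,0,0],[0.056,0,0,-0.03,0,0,0],[0.06,0,0,-0.05,0,0,0],[0.06,0,0,-0.05,0,0,0],[0.06,0,0,-0.05,0,0,0],[0.06,0,0,0,0,0,0]]'
python3 - <<'E'
from h import *
im,d=ctrl.get_image("top"); P=points(cam("top"),d)
np.savez("top1.npz",im=im,d=d)
q=P[(np.hypot(P[...,0]-.445,P[...,1]-.152)<.042)&(P[...,2]>.018)&(P[...,2]<.04)]
print(len(q)); r=cv2.minAreaRect(q[:,:2].astype(np.float32)); print(r,np.percentile(q[:,2],[50,95]))
plan(.464,-.2255,.15,4)
E
```

```text
time: 9.7
position: [0.447, 0.1472, 0.2088]
tool_rot: [2.282, 2.15, 0.009]
ft_force: [-0.7, -0.4, 0.4]
grip_width: 0.69
grip_force: 0.0
388
((0.44417139887809753, 0.1515580415725708), (0.05916323885321617, 0.043071597814559937), 88.36410522460938) [0.02644311 0.03044509]
t 9.8 pos [0.4456 0.1465 0.2064] | shift mm [-370.2   40.4   56.9] rows>= 7 | turn deg [ 0.2 -0.1 82.6] grip 0.689 0.0 F [-0.1 -0.3 -0.3]
```

```bash
python3 -m handwheel '[[0.06,-0.053,0.006,0,0,0,0],[0.06,-0.053,0.006,0,0,0,0],[0.06,-0.053,0.006,0,0,0,0],[0.06,-0.053,0.006,0,0,0,0],[0.06,-0.053,0.006,0,0,0,0],[0.06,-0.053,0.006,0,0,0,0],[0.06,-0.053,0.004,0,0,0,0],[0.06,0,0,0,0,0,10.3],[0.06,0,0,0,0,0,10.3],[0.06,0,0,0,0,0,10.3],[0.06,0,0,0,0,0,10.3]]'
python3 -m handwheel '[[0.06,0,0,0,0,0,10.3],[0.06,0,0,0,0,0,10.3],[0.06,0,0,0,0,0,10.3],[0.06,0,0,0,0,0,10.3],[0.06,0,0,0,0,0,0],[0.06,0,0,0,0,0,0]]'
python3 snap.py w3
python3 - <<'E'
from h import *
z=np.load("w3.npz"); Pw=points((z["K"],z["R"],z["t"]),z["d"]); z1=np.load("w1.npz"); P1=points((z1["K"],z1["R"],z1["t"]),z1["d"])
Pt=points(cam("top"),np.load("top0.npz")["d"])
for n,Q in(("w3",Pw),("w1",P1),("top",Pt)):
    for nm,x,y,rx,ry,lo in(("marker",.463,-.225,.09,.03,.009),("stapler",.497,-.046,.09,.035,.036)):
        q=Q[(abs(Q[...,0]-x)<rx)&(abs(Q[...,1]-y)<ry)&(Q[...,2]>lo)&(Q[...,2]<.07)]
        if len(q)<30: print(n,nm,len(q)); continue
        print(n,nm,[np.round(v,4) for v in cv2.minAreaRect(q[:,:2].astype(np.float32))],len(q),"z %.3f"%np.percentile(q[:,2],95))
E
```

```text
time: 11.12
position: [0.4613, -0.2258, 0.2026]
tool_rot: [-2.899, -1.203, 0.003]
ft_force: [0.4, 0.0, 0.4]
grip_width: 0.688
grip_force: 0.0
time: 11.88
position: [0.4619, -0.2262, 0.2037]
tool_rot: [-3.138, -0.12, 0.002]
ft_force: [0.2, -0.2, 0.4]
grip_width: 0.69
grip_force: 0.0
t 11.9 pos [ 0.4619 -0.2263  0.2039] | shift mm [-15.1 173.  -46.2] rows>= 4 | turn deg [ -0.1   0.  -99.7] grip 0.69 0.0 F [-0.4 -0.5  0.2]
w3 marker [array([ 0.4639, -0.2271]), array([0.1319, 0.0177]), np.float64(3.9875)] 2412 z 0.018
w3 stapler [array([ 0.4969, -0.0458]), array([0.1337, 0.0298]), np.float64(4.1935)] 5358 z 0.046
w1 marker [array([ 0.4645, -0.2263]), array([0.1319, 0.0182]), np.float64(3.4506)] 2869 z 0.019
w1 stapler 0
top marker [array([ 0.4619, -0.2246]), array([0.1309, 0.0177]), np.float64(4.4381)] 305 z 0.019
top stapler [array([ 0.4942, -0.0437]), array([0.1311, 0.0285]), np.float64(3.9869)] 515 z 0.047
```

View pics/w3.png

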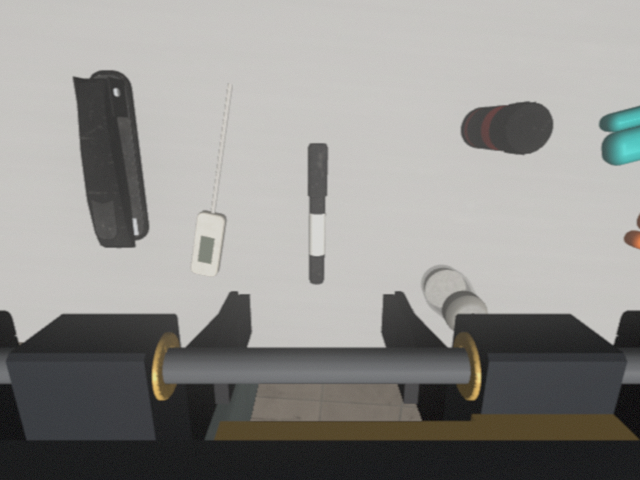

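The wrist view shows the marker at (317,213), the stapler at (112,160), and the thermometer at (212,225). The shaker top is at (463,305), and the glue stick at (520,128). No finger path is blocked.

```bash
python3 -c "
from h import *
plan(.4715,-.2256,.006,4)"
```

```text
t 11.9 pos [ 0.4619 -0.2263  0.2039] | shift mm [9.800e+00 1.000e-01 1.979e+02] rows>= 4 | turn deg [-0.   0.1  0.3] grip 0.69 0.0 F [-0.4 -0.5  0.2]
```

```bash
python3 -m handwheel '[[0.05,0.0098,0,0.03,0,0,0.3],[0.05,0,0,0.05,0,0,0],[0.05,0,0,0.05,0,0,0],[0.05,0,0,0.04,0,0,0],[0.05,0,0,0.02,0,0,0],[0.05,0,0,0.008,0,0,0],[0.05,0,0,0,0,0,0],[0.01,0,0,0,0,0,0],[0.01,0,0,0,0,0,0],[0.01,0,0,0,0,0,0],[0.01,0,0,0,0,0,0],[0.01,0,0,0,0,0,0]]' 12
python3 -m handwheel '[[0.01,0,0,0,0,0,0],[0.01,0,0,0,0,0,0]]'
```

```text
time: 13.42
position: [0.4722, -0.226, 0.0068]
tool_rot: [3.139, 0.106, 0.0]
ft_force: [0.5, 0.1, 1.9]
grip_width: 0.196
grip_force: 12.0
time: 13.68
position: [0.4722, -0.226, 0.0067]
tool_rot: [3.139, 0.107, 0.0]
ft_force: [0.1, -1.0, 2.2]
grip_width: 0.193
grip_force: 12.0
```

```bash
python3 -m handwheel '[[0.01,0,0,-0.02,0,0,0],[0.01,0,0,-0.05,0,0,0],[0.01,0,0,-0.05,0,0,0],[0.01,0,0,-0.04,0,0,0],[0.01,0,0,0,0,0,0]]'
python3 -c "
from h import *
plan(.502,.2212,.1,-3.2)"
```

```text
time: 14.3
position: [0.4741, -0.2267, 0.1699]
tool_rot: [3.136, 0.106, 0.008]
ft_force: [0.3, 0.7, -0.8]
grip_width: 0.187
grip_force: 12.0
t 14.3 pos [ 0.4741 -0.2267  0.1699] | shift mm [  57.7 -445.3   68.3] rows>= 9 | turn deg [ 0.2 -0.3  7.1] grip 0.187 12.0 F [ 0.3  0.7 -0.8]
```

```bash
python3 -m handwheel '[[0.01,0.006,-0.0445,0,0,0,0],[0.01,0.006,-0.0445,0,0,0,0],[0.01,0.006,-0.0445,0,0,0,0],[0.01,0.006,-0.0445,0,0,0,0],[0.01,0.006,-0.0445,0,0,0,0],[0.01,0.006,-0.0445,0,0,0,0],[0.01,0.006,-0.0445,0,0,0,0],[0.01,0.006,-0.0445,0,0,0,0],[0.01,0.005,-0.0445,0,0,0,0],[0.01,0.005,-0.0445,0,0,0,0],[0.01,0,0,0.03,0,0,7.1],[0.01,0,0,0.03,0,0,0]]'
python3 -m handwheel '[[0.01,0,0,0,0,0,0]]'
python3 -c "
from h import *
plan(.502,.2212,.0145,-3.2)"
```

```text
time: 15.8
position: [0.4987, 0.2226, 0.1044]
tool_rot: [3.14, -0.087, -0.003]
ft_force: [0.9, -1.2, -0.1]
grip_width: 0.194
grip_force: 12.0
time: 15.92
position: [0.497, 0.221, 0.1031]
tool_rot: [3.139, -0.087, -0.011]
ft_force: [-0.4, 0.6, 1.1]
grip_width: 0.191
grip_force: 12.0
t 15.9 pos [0.497  0.221  0.1031] | shift mm [ 5.6 -0.6 88.6] rows>= 2 | turn deg [0.1 0.4 0. ] grip 0.191 12.0 F [-0.4  0.6  1.1]
```

```bash
python3 -m handwheel '[[0.01,0.005,0,0.03,0,0,0],[0.01,0,0,0.03,0,0,0],[0.01,0,0,0.015,0,0,0],[0.01,0,0,0.006,0,0,0],[0.01,0,0,0,0,0,0],[0.01,0,0,0,0,0,0]]'
python3 -c "
from h import *
plan(.502,.2212,.0145,-3.2)"
```

```text
time: 16.68
position: [0.5055, 0.2221, 0.0266]
tool_rot: [-3.14, 0.088, -0.003]
ft_force: [1.6, -0.4, 0.1]
grip_width: 0.191
grip_force: 12.0
t 16.7 pos [0.5055 0.2221 0.0266] | shift mm [-3.4  1.1 12.1] rows>= 1 | turn deg [-0.  -0.1 -0. ] grip 0.191 12.0 F [ 1.6 -0.4  0.1]
```

```bash
python3 -m handwheel '[[0.01,-0.0025,0.001,0.004,0,0,0],[0.01,0,0,0.004,0,0,0],[0.01,0,0,0,0,0,0],[0.01,0,0,0,0,0,0]]'
python3 -c "
from h import *
plan(.502,.2212,.0145,-3.2)"
```

```text
time: 17.18
position: [0.5022, 0.2209, 0.0175]
tool_rot: [3.14, -0.088, -0.0]
ft_force: [-0.2, 0.5, 0.1]
grip_width: 0.194
grip_force: 12.0
t 17.2 pos [0.5022 0.2209 0.0175] | shift mm [-0.2 -0.3  3. ] rows>= 1 | turn deg [ 0.  0. -0.] grip 0.194 12.0 F [-0.2  0.5  0.1]
```

```bash
python3 -m handwheel '[[0.01,0,0,0.003,0,0,0],[0.01,0,0,0,0,0,0],[0.01,0,0,0,0,0,0],[0.024,0,0,0,0,0,0],[0.034,0,0,0,0,0,0],[0.034,0,0,0,0,0,0],[0.034,0,0,-0.01,0,0,0],[0.034,0,0,-0.03,0,0,0],[0.04,0,0,-0.05,0,0,0],[0.06,0,0,-0.05,0,0,0],[0.06,0,0,0,0,0,0]]'
python3 - <<'E'
from h import *
im,d=ctrl.get_image("top"); P=points(cam("top"),d)
q=P[(abs(P[...,0]-.493)<.08)&(abs(P[...,1]-.222)<.018)&(P[...,2]>.0205)&(P[...,2]<.05)]
print(len(q)); print(cv2.minAreaRect(q[:,:2].astype(np.float32)),np.percentile(q[:,2],[50,95]))
plan(.498,-.045,.12,4)
E
```

```text
time: 18.55
position: [0.5048, 0.2226, 0.1595]
tool_rot: [-3.138, 0.088, -0.013]
ft_force: [0.8, -0.0, -0.6]
grip_width: 0.609
grip_force: 0.0
66
((0.4916805624961853, 0.2180226594209671), (0.032227471470832825, 0.15533198416233063), 86.77484893798828) [0.0221229  0.02446493]
t 18.6 pos [0.5035 0.2216 0.157 ] | shift mm [  9.3 266.5  36.8] rows>= 5 | turn deg [-0.  -0.3 -7.2] grip 0.638 0.0 F [-0.1  0.1 -0.9]
```

```bash
python3 -m handwheel '[[0.06,0.0015,0.0535,0,0,0,0],[0.06,0.0015,0.0535,0,0,0,0],[0.06,0.0015,0.0535,0,0,0,0],[0.06,0.0015,0.0535,0,0,0,0],[0.06,0.0015,0.0525,0,0,0,-7.2],[0.06,0,0,0.03,0,0,0],[0.06,0,0,0,0,0,0],[0.06,0,0,0,0,0,0]]'
python3 -c "
from h import *
plan(.496,-.0448,.027,4)
im,d=ctrl.get_image('top'); P=points(cam('top'),d)
q=P[(abs(P[...,0]-.493)<.068)&(abs(P[...,1]-.222)<.013)]
cv2.imwrite('pics/t2.png',cv2.resize(im[170:290,130:300],None,fx=4,fy=4,interpolation=cv2.INTER_CUBIC))"
```

```text
time: 19.6
position: [0.4947, -0.0446, 0.1247]
tool_rot: [-3.139, -0.112, 0.001]
ft_force: [-0.4, 0.6, -0.1]
grip_width: 0.689
grip_force: 0.0
t 19.6 pos [ 0.4947 -0.0446  0.1247] | shift mm [ 1.3  0.4 97.7] rows>= 2 | turn deg [-0.   0.   0.1] grip 0.689 0.0 F [-0.4  0.6 -0.1]
```

View pics/t2.png

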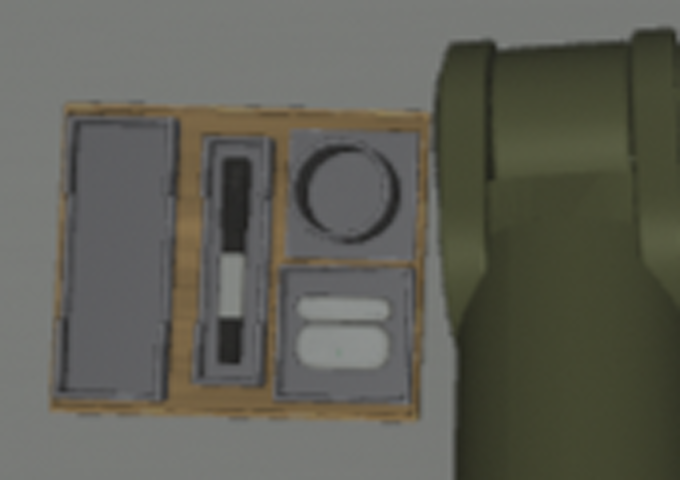

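The marker is centred in the narrow trough, spanning (236,157) to (230,363), and the case sits well in the dish at (343,332). Next is the stapler.

```bash
python3 -m handwheel '[[0.06,0.001,0,0.05,0,0,0],[0.06,0,0,0.03,0,0,0],[0.06,0,0,0.018,0,0,0],[0.06,0,0,0,0,0,0],[0.06,0,0,0,0,0,0],[0.015,0,0,0,0,0,0],[0.015,0,0,0,0,0,0],[0.015,0,0,0,0,0,0],[0.015,0,0,0,0,0,0],[0.015,0,0,0,0,0,0],[0.015,0,0,0,0,0,0]]' 35
python3 -c "
from h import *
plan(.496,-.0448,.027,4)"
```

```text
time: 21.02
position: [0.4958, -0.0456, 0.0266]
tool_rot: [3.14, 0.109, -0.0]
ft_force: [-1.4, 0.8, 2.0]
grip_width: 0.308
grip_force: 35.0
t 21.0 pos [ 0.4958 -0.0456  0.0266] | shift mm [ 0.3 -0.8 -0.4] rows>= 1 | turn deg [ 0.  0. -0.] grip 0.308 35.0 F [-1.4  0.8  2. ]
```

```bash
python3 -m handwheel '[[0.015,0,0,-0.015,0,0,0],[0.015,0,0,-0.035,0,0,0],[0.015,0,0,-0.05,0,0,0],[0.015,0,0,0,0,0,0],[0.015,0,0,0,0,0,0]]'
python3 -c "
from h import *
plan(.498,.297,.12,-3.2)"
```

```text
time: 21.65
position: [0.4952, -0.0457, 0.1265]
tool_rot: [3.139, 0.109, -0.001]
ft_force: [-1.4, -0.1, -2.5]
grip_width: 0.304
grip_force: 35.0
t 21.6 pos [ 0.4952 -0.0457  0.1265] | shift mm [  26.6 -341.7    6.2] rows>= 7 | turn deg [0.  0.  7.2] grip 0.304 35.0 F [-1.4 -0.1 -2.5]
```

```bash
python3 -m handwheel '[[0.015,0.003,-0.043,0,0,0,0],[0.015,0.004,-0.043,0,0,0,0],[0.015,0.004,-0.043,0,0,0,0],[0.015,0.004,-0.043,0,0,0,0],[0.015,0.004,-0.043,0,0,0,0],[0.015,0.004,-0.043,0,0,0,0],[0.015,0.003,-0.043,0,0,0,0],[0.015,0.001,-0.041,0,0,0,3.6],[0.015,0,0,0.02,0,0,3.6],[0.015,0,0,0.03,0,0,0],[0.015,0,0,0,0,0,0],[0.015,0,0,0,0,0,0]]'
python3 -c "
from h import *
plan(.498,.297,.0345,-3.2)"
```

```text
time: 23.15
position: [0.4987, 0.2976, 0.0765]
tool_rot: [-3.14, 0.088, 0.001]
ft_force: [0.2, 0.8, -1.7]
grip_width: 0.306
grip_force: 35.0
t 23.1 pos [0.4987 0.2976 0.0765] | shift mm [-0.6  0.6 42. ] rows>= 1 | turn deg [-0.  0. -0.] grip 0.306 35.0 F [ 0.2  0.8 -1.7]
```

```bash
python3 -m handwheel '[[0.015,0,0,0.025,0,0,0],[0.015,0,0,0.01,0,0,0],[0.015,0,0,0.005,0,0,0],[0.015,0,0,0,0,0,0],[0.015,0,0,0,0,0,0],[0.015,0,0,0,0,0,0]]'
python3 -c "
from h import *
plan(.498,.297,.0340,-3.2)"
```

```text
time: 23.9
position: [0.4992, 0.2977, 0.0371]
tool_rot: [-3.14, 0.088, -0.001]
ft_force: [-0.1, 0.3, -2.5]
grip_width: 0.306
grip_force: 35.0
t 23.9 pos [0.4992 0.2977 0.0371] | shift mm [-1.2  0.8  3.1] rows>= 1 | turn deg [-0. -0. -0.] grip 0.306 35.0 F [-0.1  0.3 -2.5]
```

```bash
python3 -m handwheel '[[0.015,-0.001,0,0.003,0,0,0],[0.015,0,0,0,0,0,0],[0.015,0,0,0,0,0,0],[0.04,0,0,0,0,0,0],[0.05,0,0,0,0,0,0],[0.05,0,0,0,0,0,0],[0.05,0,0,-0.02,0,0,0],[0.05,0,0,-0.05,0,0,0],[0.06,0,0,-0.05,0,0,0],[0.06,0,0,-0.04,0,0,0],[0.06,0,0,0,0,0,0]]'
python3 -c "
from h import *
plan(.5527,-.3635,.16,-3.2)"
```

```text
time: 25.28
position: [0.4996, 0.2995, 0.1986]
tool_rot: [-3.137, 0.087, -0.011]
ft_force: [-0.4, 1.3, 0.0]
grip_width: 0.687
grip_force: 0.0
t 25.3 pos [0.4996 0.2995 0.1986] | shift mm [ 89.6 659.1  36.9] rows>= 13 | turn deg [-0.2 -0.4  0. ] grip 0.687 0.0 F [-0.4  1.3  0. ]
```

```bash
python3 -m handwheel '[[0.06,0.007,0.055,0,0,0,0],[0.06,0.007,0.055,0,0,0,0],[0.06,0.007,0.055,0,0,0,0],[0.06,0.007,0.055,0,0,0,0],[0.06,0.008,0.055,0,0,0,0],[0.06,0.008,0.055,0,0,0,0],[0.06,0.008,0.055,0,0,0,0],[0.06,0.008,0.055,0,0,0,0],[0.06,0.008,0.055,0,0,0,0],[0.06,0.007,0.055,0,0,0,0],[0.06,0.007,0.055,0,0,0,0],[0.06,0.007,0.054,0,0,0,0]]'
python3 -m handwheel '[[0.06,0,0,0,0,0,0],[0.06,0,0,0,0,0,0]]'
python3 -c "
from h import *
c=cam('wrist');im,d=ctrl.get_image('wrist');P=points(c,d)
q=P[(np.hypot(P[...,0]-.553,P[...,1]+.363)<.03)&(P[...,2]>.078)&(P[...,2]<.1)]
print(len(q)); print(cv2.minAreaRect(q[:,:2].astype(np.float32)))
plan(.5527,-.3635,.051,-3.2)
im,d=ctrl.get_image('top'); cv2.imwrite('pics/t3.png',cv2.resize(im[170:290,130:300],None,fx=4,fy=4,interpolation=cv2.INTER_CUBIC)); P=points(cam('top'),d)
q=P[(abs(P[...,0]-.498)<.1)&(abs(P[...,1]-.297)<.04)&(P[...,2]>.042)&(P[...,2]<.1)]
print('stapler',cv2.minAreaRect(q[:,:2].astype(np.float32)),np.percentile(q[:,2],[50,95]))
"
```

```text
time: 26.78
position: [0.5495, -0.3669, 0.1934]
tool_rot: [-3.14, 0.088, 0.001]
ft_force: [0.8, 1.1, 0.4]
grip_width: 0.691
grip_force: 0.0
time: 27.02
position: [0.5498, -0.3643, 0.1931]
tool_rot: [-3.139, 0.087, 0.001]
ft_force: [0.1, 1.2, 0.0]
grip_width: 0.691
grip_force: 0.0
1777
((0.5542449951171875, -0.3656206727027893), (0.035166382789611816, 0.03473850339651108), 45.438987731933594)
t 27.1 pos [ 0.5502 -0.3634  0.1935] | shift mm [  2.5   0.2 142.5] rows>= 3 | turn deg [-0.1  0.   0.1] grip 0.691 0.0 F [-0.6  0.9  0.5]
stapler ((0.4968695044517517, 0.29904425144195557), (0.029694048687815666, 0.13535411655902863), 86.6490249633789) [0.04976627 0.05416994]
```

View pics/t3.png

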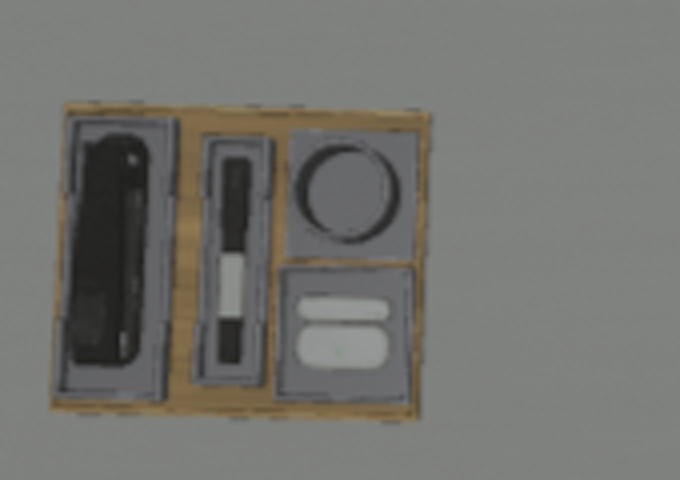

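The stapler lies in the wide trough around (108,250), with its top at z = 0.053, and the marker and case are undisturbed. The glue stick is the last one.

```bash
python3 -m handwheel '[[0.06,0.003,0.001,0.05,0,0,0],[0.06,0,0,0.05,0,0,0],[0.06,0,0,0.03,0,0,0],[0.06,0,0,0.012,0,0,0],[0.06,0,0,0,0,0,0],[0.06,0,0,0,0,0,0],[0.025,0,0,0,0,0,0],[0.025,0,0,0,0,0,0],[0.025,0,0,0,0,0,0],[0.025,0,0,0,0,0,0],[0.025,0,0,0,0,0,0]]' 15
python3 -c "
from h import *
plan(.5527,-.3635,.051,-3.2)"
```

```text
time: 28.5
position: [0.5529, -0.3666, 0.0517]
tool_rot: [3.14, -0.088, 0.0]
ft_force: [-0.5, 0.6, 0.9]
grip_width: 0.393
grip_force: 15.0
t 28.5 pos [ 0.5529 -0.3666  0.0517] | shift mm [-0.3 -3.1  0.7] rows>= 1 | turn deg [ 0. -0. -0.] grip 0.393 15.0 F [-0.5  0.6  0.9]
```

```bash
python3 -m handwheel '[[0.025,0,0,-0.015,0,0,0],[0.025,0,0,-0.035,0,0,0],[0.025,0,0,-0.05,0,0,0],[0.025,0,0,-0.02,0,0,0],[0.025,0,0,0,0,0,0],[0.025,0,0,0,0,0,0]]'
python3 -c "
from h import *
plan(.5345,.1477,.16,-3.2)"
```

```text
time: 29.25
position: [0.5516, -0.3662, 0.1696]
tool_rot: [-3.139, 0.088, 0.004]
ft_force: [-0.2, 0.9, -0.4]
grip_width: 0.392
grip_force: 15.0
t 29.2 pos [ 0.5516 -0.3662  0.1696] | shift mm [ -45.9 -512.1   10.4] rows>= 10 | turn deg [-0.1  0.2 -0. ] grip 0.392 15.0 F [-0.2  0.9 -0.4]
```

```bash
python3 -m handwheel '[[0.025,-0.003,-0.04,0,0,0,0],[0.025,-0.004,-0.047,0,0,0,0],[0.025,-0.004,-0.047,0,0,0,0],[0.025,-0.004,-0.047,0,0,0,0],[0.025,-0.004,-0.047,0,0,0,0],[0.025,-0.004,-0.047,0,0,0,0],[0.025,-0.004,-0.047,0,0,0,0],[0.025,-0.004,-0.047,0,0,0,0],[0.025,-0.004,-0.047,0,0,0,0],[0.025,-0.004,-0.047,0,0,0,0],[0.025,-0.004,-0.035,0,0,0,0],[0.025,-0.003,-0.014,0,0,0,0]]'
python3 -m handwheel '[[0.025,0,0,0.03,0,0,0],[0.025,0,0,0,0,0,0],[0.025,0,0,0,0,0,0]]'
python3 -c "
from h import *
plan(.5345,.1477,.061,-3.2)
c=cam('wrist');im,d=ctrl.get_image('wrist');cv2.imwrite('pics/w4.png',im);P=points(c,d)
q=P[(np.hypot(P[...,0]-.5345,P[...,1]-.148)<.045)&(abs(P[...,2]-.0425)<.004)]
if len(q)>20: print('rim seen',len(q),cv2.minAreaRect(q[:,:2].astype(np.float32)))"
```

```text
time: 30.75
position: [0.5339, 0.1494, 0.1699]
tool_rot: [-3.14, 0.082, 0.005]
ft_force: [-0.2, 0.8, -0.4]
grip_width: 0.392
grip_force: 15.0
time: 31.12
position: [0.5358, 0.1461, 0.1416]
tool_rot: [3.14, -0.091, -0.001]
ft_force: [0.3, -0.7, 0.1]
grip_width: 0.386
grip_force: 15.0
t 31.1 pos [0.5358 0.1461 0.1416] | shift mm [-1.3 -1.6 80.6] rows>= 2 | turn deg [ 0.   0.  -0.1] grip 0.386 15.0 F [ 0.3 -0.7  0.1]
rim seen 1168 ((0.5408454537391663, 0.14610730111598969), (0.06331142038106918, 0.05291943624615669), 85.65715026855469)
```

View pics/w4.png

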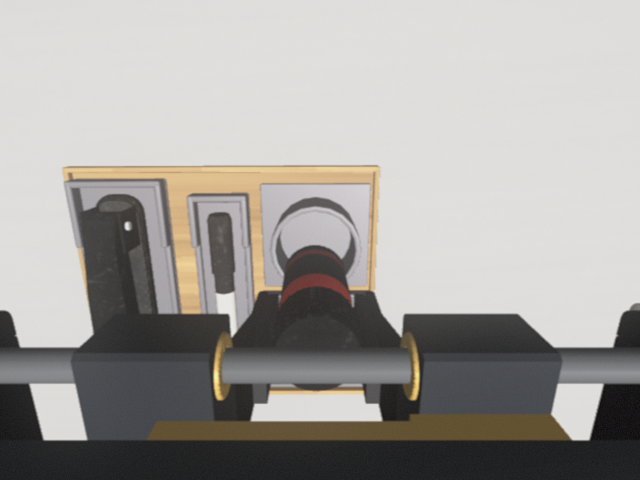

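The stick hangs upright at (318,320), centred in front of the cup rim at (316,245).

```bash
python3 -m handwheel '[[0.025,-0.001,-0.001,0.02,0,0,0],[0.025,0,0,0.03,0,0,0],[0.025,0,0,0.02,0,0,0],[0.025,0,0,0.008,0,0,0],[0.025,0,0,0,0,0,0],[0.025,0,0,0,0,0,0],[0.025,0,0,0,0,0,0]]'
python3 -c "
from h import *
plan(.535,.147,.0590,-3.2)"
```

```text
time: 32.05
position: [0.5352, 0.1485, 0.0644]
tool_rot: [-3.14, 0.088, -0.002]
ft_force: [-0.0, -0.0, -1.0]
grip_width: 0.389
grip_force: 15.0
t 32.0 pos [0.5352 0.1485 0.0644] | shift mm [-0.2  1.5  5.4] rows>= 1 | turn deg [-0.  -0.1 -0. ] grip 0.389 15.0 F [-0. -0. -1.]
```

```bash
python3 -m handwheel '[[0.025,0,0.001,0.003,0,0,0],[0.025,0,0,0.0025,0,0,0],[0.025,0,0,0,0,0,0],[0.025,0,0,0,0,0,0],[0.04,0,0,0,0,0,0],[0.05,0,0,0,0,0,0],[0.05,0,0,0,0,0,0],[0.05,0,0,-0.015,0,0,0],[0.05,0,0,-0.04,0,0,0],[0.05,0,0,-0.05,0,0,0],[0.05,0,0,-0.05,0,0,0]]'
python3 -m handwheel '[[0.05,0,0.06,0,0,0,0],[0.05,0,0.06,0,0,0,0],[0.05,0,0.06,0,0,0,0],[0.05,0,0.06,0,0,0,0],[0.05,0,0,0,0,0,0],[0.05,0,0,0,0,0,0]]'
python3 - <<'E'
from h import *
im,d=ctrl.get_image("top"); cv2.imwrite("pics/t4.png",cv2.resize(im[170:290,130:330],None,fx=4,fy=4,interpolation=cv2.INTER_CUBIC)); P=points(cam("top"),d)
def f(n,x,y,rx,ry,lo,hi):
    q=P[(abs(P[...,0]-x)<rx)&(abs(P[...,1]-y)<ry)&(P[...,2]>lo)&(P[...,2]<hi)]
    r=cv2.minAreaRect(q[:,:2].astype(np.float32)); print(n,np.round(r[0],4),np.round(r[1],3),round(r[2],1),"z",np.percentile(q[:,2],[50,95]).round(3))
f("glue",.5345,.147,.04,.04,.07,.12); f("stapler",.498,.297,.1,.04,.042,.1); f("case",.445,.152,.042,.042,.018,.04); f("salt",.405,-.351,.04,.04,.08,.1)
f("thermo",.44,-.12,.05,.03,.008,.03)
P=points(cam("top"),np.load("top0.npz")["d"]); f("thermo0",.44,-.12,.05,.03,.008,.03)
E
```

```text
time: 33.42
position: [0.5344, 0.1476, 0.2155]
tool_rot: [-3.14, 0.087, -0.001]
ft_force: [1.2, 0.6, -0.4]
grip_width: 0.576
grip_force: 0.0
time: 34.17
position: [0.5213, -0.0917, 0.2138]
tool_rot: [-3.14, 0.088, -0.002]
ft_force: [-0.1, -0.4, 0.9]
grip_width: 0.573
grip_force: 0.0
glue [0.5336 0.1488] [0.033 0.034] 46.8 z [0.091 0.094]
stapler [0.4981 0.2989] [0.03  0.138] 86.5 z [0.05  0.054]
case [0.4442 0.1511] [0.058 0.043] 88.3 z [0.026 0.031]
salt [ 0.4056 -0.3506] [0.029 0.029] 5.8 z [0.085 0.089]Traceback (most recent call last):
  File "<stdin>", line 7, in <module>
  File "<stdin>", line 5, in f
    return _quantile_unchecked(
        a, q, axis, out, overwrite_input, method, keepdims, weights)
    return _ureduce(a,
                    func=_quantile_ureduce_func,
    ...<5 lines>...
                    overwrite_input=overwrite_input,
                    method=method)
    r = func(a, **kwargs)
    result = _quantile(arr,
                       quantiles=q,
    ...<2 lines>...
                       out=out,
                       weights=wgt)
    slices_having_nans = np.isnan(arr[-1, ...])
                                  ~~~^^^^^^^^^
IndexError: index -1 is out of bounds for axis 0 with size 0
```

View pics/t4.png

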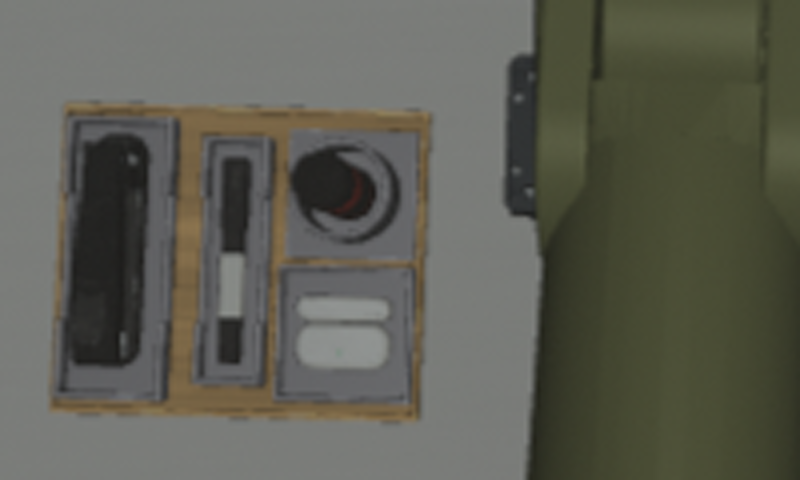

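The glue stick stands upright in the cup at (325,180), top at z = 0.093. The stapler, marker and case are all seated, so I'm handing in.

```bash
python3 -c "
from bench import ctrl
print(ctrl.close_job())"
```

```text
the job is handed in; nothing more can be done
None
```

I handed in the job at about 34 s: the last images show the stapler, marker, glue stick and earbud case each seated in its insert and the salt shaker unmoved; the arm hid the thermometer from that final check, though no move went near it, and the hand-in returned no verdict.

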